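# Press home the lid of the grain pail and snap its locking-ring lever shut

## Robot

A 6-joint arm with a two-finger parallel gripper is mounted at the origin on the work surface. World frame = base frame: x ahead of the robot, y to its left, z up, the work surface at z = 0. Lengths are in m, angles in rad, forces in N, time in s.
With the tool pointing down it reaches from about 0.325 to 0.925 m from the base axis. Payload 3.1 kg.
Tool frame: the origin (TCP) lies between the finger pads; the fingertips stand 22 mm ahead of it and the grasp point (between the pads) lies 3 mm ahead of it (arm.tips_ahead is the distance from the TCP to the fingertips, in m); y points along the fingers, z is the direction in which the jaws open and shut, and the axes are right-handed (so a half turn about y gives the same grasp; the last joint's range is limited). The gripper opens to 85 mm and grips with 20 to 120 N. Pads are 22 mm wide; open, the fingers measure 114 mm over their backs; the gripper's body (76 mm by 85 mm) begins 54 mm behind the grasp point. The pads swing forward as they close: fully open they stand 13 mm farther back than shut.
Start: joints at [1.124, 0.217, 1.613, -0, 1.311, -0.112], TCP at [0.205, 0.59, 0.253] pointing down, gripper open.
Joint ranges: [-2.75, 2.75], [-0.78, 2.1], [0.31, 2.55], [-1.13, 4.27], [0.13, 2.63], [-2.58, 2.58]. Speed limits (rad/s): [2.79, 2.79, 3.14, 3.14, 3.14, 3.14].

## Interface

Orientations are given as a 3x3 rotation matrix whose columns are the frame's x, y, z axes.
In Python, from plant import arm, eoat, kinematics, eyes gives the robot as it stands. Calls block until the motion is done:
- arm.move_ptp(position, orientation): joint-space move of the TCP to a pose.
- arm.move_l(position, velocity=0.15, ori=None): straight line of the TCP; ori=None keeps the orientation; velocity is the mean speed in m/s.
- arm.set_joints(angles): joint-space move.
- eoat.let_go() and eoat.gripper_close(effort=None): open the fingers fully, or close them until they stop; effort is the grip in N (None keeps the last).
- arm.dwell(seconds).
- kinematics.solve_ik(position, orientation): joint angles nearest the present ones, or None.
- arm.read_state(): the state.
- eyes.read_camera(name): name is "scene" or "top" or "wrist"; returns the picture (480x640x3 uint8, red, green, blue); there is no depth.
- eyes.get_calibration(name): a dict with "vertical_fov" (degrees; the focal length in pixels is half the picture's height over the tangent of half this angle, whatever the lens; pixels are square), "cx", "cy" (the principal point, pixels), "view" (4x4, takes a point from world to camera coordinates); the wrist camera has in their place "mount" (4x4, takes a point from camera to tool coordinates, whose origin is the TCP and whose axes are the tool frame's). Camera axes: x right, y up, looking along -z (the intrinsics and any distortion apply to the point x, -y, -z); pixel columns grow to the right and rows downward; lengths in m; the calibration is good to about 2 mm. The wrist camera is an equidistant fisheye: a pixel r from the principal point sees the ray r / f radians off the axis. A picture is of the moment at which its call begins: read the wrist's pose just before it. get_calibration takes no time and is no camera call.
A pose or a line that the arm cannot do raises arm.PlanningError and nothing moves.
- arm.sign_off(): hands the job in, once; it reports no verdict.
The state is a dict: "t": time; "q": joint angles; "joint_vel": joint speeds; "joint_torque": joint torques, N m; "tool_pos": TCP position; "orientation": TCP orientation; "contact_force": force on the tool from outside, world axes, zero at the start; "torque": the same for the moment, N m; "width": opening from 0.0 (shut) to 1.0 (fully open).
Only numpy, scipy, OpenCV 4.12 (cv2) and the standard library are available. Lean on these libraries where they do the work, as an engineer would, in place of code of your own. Each camera call takes 0.05 s, during which the arm holds its last target. There are 200 camera calls.

## Task

Close the blue grain pail: with your fingertips press its white lid all the way down, then push the red lever of the steel locking ring round and past centre until it snaps fully shut against the ring. Do it by pushing alone: leave the pail standing where it is, and do not pick up or disturb the jars, the tub or the scoop.

Things in the scene. Friction and masses are not known exactly. Their poses are not given: they have to be found in the camera images.
- pail: Blue round pail, full of grain (about 6 kg, loose on the bench), 214 mm across the body, 190 mm high with its lid. Origin: centre of its underside, z up. The locking ring is a steel band round the rim, outer radius 117 mm, between 166 and 184 mm above the bench. The lever's pivot stands on the pail's -y side, 124 mm from the pail's axis; the two ring ends and a small link lie on the +x side of that pivot.
- lid_top (a point): Centre of the lid's flat top face (white disc, 217 mm across); 190 mm above the bench when the lid stands 8 mm proud, 182 mm when it is home. The low raised rim of the lid is another 3 mm higher.
- lid (a joint): How far the lid has been pressed down, in m: 0 = standing 8 mm proud, 0.008 = fully home on its stop. It starts between 0 and 0.003. A friction fit: it moves straight down under about 7 N and stays where it is left.
- lever_pivot (a point): Axis of the lever's upright hinge pin, at the lever's mid-height, 175 mm above the bench.
- lever_tip (a point): End of the red lever's flared finger tab, at the lever's mid-height, 97 mm from the pivot in a straight line. The lever is a red channel strip, 17 mm high (166 to 184 mm above the bench), about 8 mm thick, 100 mm long, bowed to the curve of the ring so that it lies along the band when shut.
- lever (a joint): Lever's turn, rad: 0 wide open, 2.75 shut on its stop; grows clockwise seen from above. Starts at 0.1 to 0.5, held by friction, pointing to the pail's +x, -y side. To shut it push its convex face (towards the link): the tip swings out past -y and round to the pail's -x side. Resists up to about 0.7 N m (9 N at 80 mm); dead centre near 2.5, then it snaps to 2.75; let go earlier it swings back.
- jar_a: Glass culture jar with a white lid, 68 mm across, 92 mm high, standing loose near or below the lever's sweep. Origin: centre of its underside.
- jar_b: A second such jar, 68 mm across, 92 mm high. Origin: centre of its underside.
- tub: Round plastic tub with a pale lid, 120 mm across, 66 mm high, loose. Origin: centre of its underside.
- scoop: Aluminium grain scoop lying on the bench, 200 mm long, 70 mm wide, 37 mm high. Origin: on the bench where the bowl meets the handle; bowl along +x, handle along -x.

How it is judged:
By the outcome, as a careful person would: the job done as asked, in the order asked, and still so for the second after the job is handed in, with the robot touching nothing.
It also fails if it takes over 45 s, if anything falls off the work surface, if the arm or the gripper's body presses on something with over 40 N, if the wrist force passes 120 N, or if a joint passes its speed limit or range.

## Working session

There is one attempt and no reset: what is moved stays moved. The work goes in short steps, each a Python script; the robot and the scene stay as the last script left them, time stands still between calls to the robot, and variables do not carry over. Pictures are saved under pics/ and viewed, about 8 in all and at most 12, crops included, and the job is handed in when it is done.

```bash
ls; mkdir -p pics; python3 - <<'E'
from plant import arm,eoat,kinematics,eyes
import cv2,numpy as np
for n in("top","scene"):
    cv2.imwrite(f"pics/{n}0.png",eyes.read_camera(n)[:,:,::-1]); print(n,eyes.get_calibration(n))
print(eyes.get_calibration("wrist")); print(arm.read_state())
E
```

```text
pics
top {'vertical_fov': 55.93933770199408, 'cx': 321.38007835543715, 'cy': 237.26415839448546, 'view': array([[ 0.00116825, -0.99981678,  0.01910596,  0.03201052],
       [ 0.99577598,  0.0029172 ,  0.09176973, -0.57247255],
       [-0.09180866,  0.01891805,  0.99559695, -0.95975096],
       [ 0.        ,  0.        ,  0.        ,  1.        ]])}
scene {'vertical_fov': 51.181744839158384, 'cx': 322.8722852550054, 'cy': 236.2646144456371, 'view': array([[ 0.14405565,  0.98948091,  0.01324783, -0.11176683],
       [-0.60732214,  0.07783273,  0.79063385,  0.20646001],
       [ 0.78128599, -0.12194097,  0.6121459 , -1.56000642],
       [ 0.        ,  0.        ,  0.        ,  1.        ]])}
{'vertical_fov': 65.70646984690485, 'cx': 318.3936257436433, 'cy': 243.24687495491136, 'mount': array([[ 4.02729111e-04, -9.62362386e-01, -2.71769158e-01,
        -6.86513937e-02],
       [-5.20692111e-04,  2.71768941e-01, -9.62362391e-01,
        -1.19901036e-01],
       [ 9.99999783e-01,  5.29079407e-04, -3.91645238e-04,
         4.92463154e-04],
       [ 0.00000000e+00,  0.00000000e+00,  0.00000000e+00,
         1.00000000e+00]])}
{'t': 0.1, 'q': array([ 1.12379459e+00,  2.17707870e-01,  1.61479343e+00,  1.63227227e-05,
        1.31128493e+00, -1.12256596e-01]), 'joint_vel': array([ 1.71572231e-04, -2.48045093e-03, -2.48336058e-03, -7.55647848e-05,
       -3.03377076e-04,  1.82934259e-03]), 'joint_torque': array([-8.21474368e-04, -3.98069394e+01, -3.04972029e+01, -2.54255483e-04,
        4.08497421e-03,  2.74777726e-06]), 'tool_pos': array([0.20503861, 0.5896803 , 0.25207038]), 'orientation': array([[ 9.44492561e-01, -9.62430942e-04,  3.28531392e-01],
       [-3.28532698e-01, -1.97123429e-03,  9.44490540e-01],
       [-2.61394574e-04, -9.99997594e-01, -2.17800616e-03]]), 'contact_force': array([ 0.07229456, -0.25627939, -0.80950526]), 'torque': array([-0.00509924, -0.05213275,  0.01998689]), 'width': 0.9995125202097276}
```

View pics/top0.png

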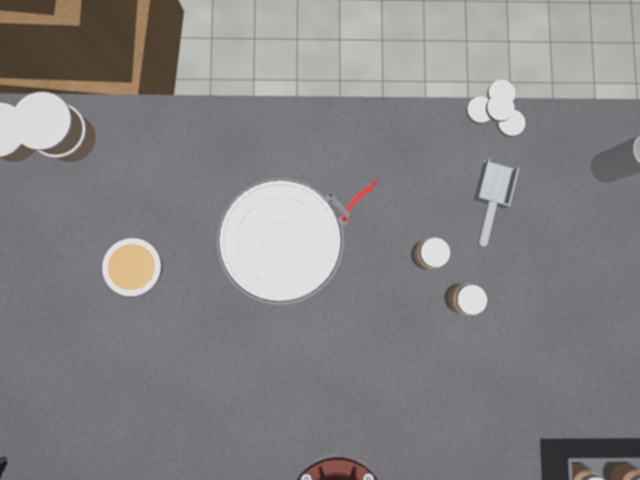

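View pics/scene0.png

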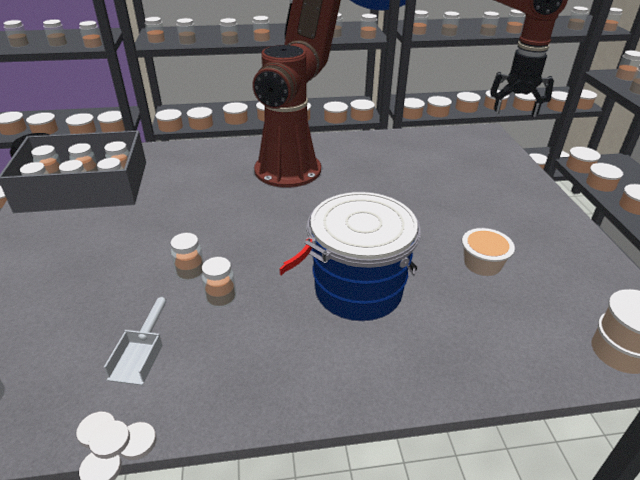

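The top view shows the lid at about (280,240), the lever pivot at about (344,219) and the tip at about (378,180). The jars, at (433,252) and (470,299), are lower than the lever. The scene view agrees with this.

```bash
cat >h.py <<'E'
from plant import arm,eoat,kinematics,eyes
import cv2,numpy as np
def ray(name,uv,z):
    c=eyes.get_calibration(name); f=240/np.tan(np.radians(c["vertical_fov"]/2)); V=c["view"]
    d=V[:3,:3].T@np.array([(uv[0]-c["cx"])/f,-(uv[1]-c["cy"])/f,-1]); o=-V[:3,:3].T@V[:3,3]
    return (o+d*(z-o[2])/d[2])
def redmask(im):
    h=im.astype(int); return ((h[...,0]>150)&(h[...,1]<90)&(h[...,2]<90)).astype(np.uint8)
E
python3 - <<'E'
from h import *
im=cv2.imread("pics/top0.png")[:,:,::-1]
w=(im.min(2)>185).astype(np.uint8)
n,l,s,c=cv2.connectedComponentsWithStats(w)
for i in range(1,n):
    if s[i,4]>150: print(s[i],c[i])
i=l[240,300]; cnt=max(cv2.findContours((l==i).astype(np.uint8),0,1)[0],key=len)[:,0].astype(float)
P=np.array([ray("top",p,0.191)[:2] for p in cnt]); 
A=np.c_[2*P,np.ones(len(P))]; x=np.linalg.lstsq(A,(P**2).sum(1),rcond=None)[0]
C=x[:2];print("lid",C,"r",np.sqrt(x[2]+C@C))
m=redmask(im); m[:, :300]=0;m[300:]=0
ys,xs=np.nonzero(m); R=np.array([ray("top",p,.180)[:2] for p in zip(xs,ys)])
d=np.linalg.norm(R-C,axis=1); print("red n",len(R),"near",R[d.argsort()[:6]].mean(0),"far",R[d.argsort()[-3:]].mean(0), d.min(),d.max())
for nme,p,z in(("jara",(434,253),.092),("jarb",(472,299),.092),("scoop",(497,183),.02)): print(nme,ray("top",p,z))
cv2.imwrite("pics/crop0.png",cv2.resize(im[160:260,300:420,::-1],None,fx=6,fy=6,interpolation=cv2.INTER_CUBIC))
print(arm.tips_ahead)
E
```

```text
[ 488   79   37   56 1327] [505.00904295 107.01507159]
[256  82  39  13 472] [273.83474576  87.81991525]
[427  83  33  13 383] [442.10443864  89.27937337]
[   0   93   70   63 3324] [ 33.03640193 122.41215403]
[468  96  21  26 409] [477.99511002 108.65036675]
[ 481  163   31   82 1082] [493.50092421 191.87523105]
[  220   181   120   120 11266] [279.54367122 240.16669625]
[103 238  57  58 902] [131.24501109 266.94678492]
[421 238  29  29 647] [435.22102009 251.94126739]
[458 285  29  30 662] [472.081571   299.29003021]
lid [0.55297672 0.11179058] r 0.10769620690208127
red n 164 near [ 0.59220892 -0.00349397] far [ 0.66702818 -0.06691232] 0.12031735750187592 0.21286915862832012
jara [ 0.53479285 -0.19512952  0.092     ]
jarb [ 0.44185614 -0.27031535  0.092     ]
scoop [ 0.69595706 -0.35953558  0.02      ]
0.022
```

View pics/crop0.png

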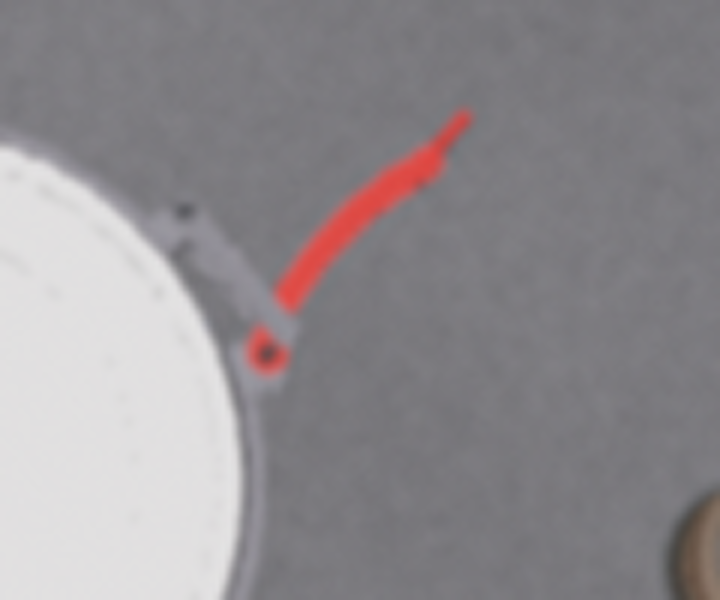

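The crop shows the pivot pin at full-image (344.5,218.8) and the tab end at (378,179.5). The convex face is up-left, towards the link. Next I press the lid.

```bash
cat >>h.py <<'E'
C=np.array([.5530,.1118]); Pv=ray("top",(344.5,218.8),.183)[:2]; Tp=ray("top",(378,179.5),.183)[:2]
yaw=np.arctan2(*(Pv-C)[::-1])+np.pi/2
chord0=np.arctan2(*(Tp-Pv)[::-1])
end=yaw+np.radians(157.3)-2*np.pi     # shut chord direction
def q_of(ch): return 2.75-(ch-end)
def pose(q,s=.062,gap=0.,h=.011,spin=0,z=.190):
    """tool pose with the fingers against the convex face at chord length s"""
    ch=end+2.75-q; u=np.array([np.cos(ch),np.sin(ch)]); n=np.array([-u[1],u[0]])
    R=.121; b=s*(.097-s)/(2*R); t=-(s-.0485)/R*-1     # bow, tangent tilt
    nn=n*np.cos(t)+u*np.sin(t)
    p=Pv+u*s+n*b+nn*(.004+h+gap)
    a=np.arctan2(nn[1],nn[0])+spin
    X=np.array([np.cos(a),np.sin(a),0]); Y=np.array([0,0,-1.])
    return np.r_[p,z],np.c_[X,Y,np.cross(X,Y)]
E
python3 - <<'E'
from h import *
print(Pv,Tp,np.linalg.norm(Pv-C),np.linalg.norm(Tp-Pv),np.degrees(yaw),"q0",q_of(chord0))
for sp in (0,np.pi):
    for q in (.2,.8,1.4,2,2.4,2.75):
        p,o=pose(q,spin=sp); j=kinematics.solve_ik(p,o); print(round(sp),q,p.round(3),None if j is None else np.round(j,2))
eoat.gripper_close(30)
s=arm.read_state(); o=s["orientation"]
p,o=pose(.2,gap=.03); 
best=[]
for sp in (0,np.pi/2,np.pi,-np.pi/2):
    j=kinematics.solve_ik(np.r_[C,.26],pose(.2,spin=sp)[1])
    if j is not None: best.append((abs(j[5]-s["q"][5]),sp))
sp=min(best)[1]; o=pose(.2,spin=sp)[1]
arm.move_l(s["tool_pos"]+[0,0,.03]); arm.move_ptp(np.r_[C,.26],o); arm.move_l(np.r_[C,.222],.1)
f0=arm.read_state()["contact_force"][2]; z=.216
while z>.196:
    arm.move_l(np.r_[C,z],.03); s=arm.read_state(); f=s["contact_force"][2]-f0
    print(round(z,4),s["tool_pos"].round(4)[2],round(f,1))
    if f>25: break
    z-=.0015
print(s["t"],sp)
E
```

```text
[ 0.59219132 -0.00636636] [ 0.66605558 -0.06896317] 0.12449597309474314 0.0968209153651284 18.348735152878653 q0 0.23547960022230185
0 0.2 [ 0.657 -0.027  0.19 ] [-0.15  0.34  1.58 -0.    1.22 -2.51]
0 0.8 [ 0.634 -0.06   0.19 ] [-0.2   0.3   1.64 -0.    1.21 -1.97]
0 1.4 [ 0.596 -0.074  0.19 ] [-0.24  0.23  1.73 -0.    1.19 -1.4 ]
0 2 [ 0.557 -0.065  0.19 ] [-0.24  0.15  1.82 -0.    1.18 -0.8 ]
0 2.4 [ 0.537 -0.047  0.19 ] [-0.22  0.1   1.87 -0.    1.17 -0.38]
0 2.75 [ 0.527 -0.025  0.19 ] [-0.18  0.07  1.9  -0.    1.17  0.01]
3 0.2 [ 0.657 -0.027  0.19 ] [-0.15  0.34  1.58 -0.    1.22  0.63]
3 0.8 [ 0.634 -0.06   0.19 ] [-0.2   0.3   1.64 -0.    1.21  1.17]
3 1.4 [ 0.596 -0.074  0.19 ] [-0.24  0.23  1.73 -0.    1.19  1.74]
3 2 [ 0.557 -0.065  0.19 ] [-0.24  0.15  1.82 -0.    1.18  2.34]
3 2.4 [ 0.537 -0.047  0.19 ] None
3 2.75 [ 0.527 -0.025  0.19 ] None
0.216 0.2161 1.2
0.2145 0.2145 1.1
0.213 0.2129 0.0
0.2115 0.2113 0.1
0.21 0.2105 2.8
0.2085 0.2094 6.0
0.207 0.208 5.5
0.2055 0.2065 5.9
0.204 0.205 5.7
0.2025 0.204 7.9
0.201 0.204 13.6
0.1995 0.2039 19.5
0.198 0.2039 24.2
0.1965 0.2038 31.0
7.475 -1.5707963267948966
```

```bash
python3 - <<'E'
from h import *
arm.move_l(np.r_[C,.245],.1)
p,o=pose(.22,gap=.025,z=.245)
arm.move_ptp(p,o); p[2]=.19; arm.move_l(p,.1)
f0=arm.read_state()["contact_force"]
for q in [.24,.5,.75,1,1.25,1.5,1.75,2,2.2,2.35,2.45,2.52,2.58,2.64,2.69,2.73]:
    p,o=pose(q,gap=-.001); arm.move_l(p,.06,o); s=arm.read_state(); f=s["contact_force"]-f0
    print(q,f.round(1),((s["tool_pos"]-p)*1000).round(1))
    if np.linalg.norm(f)>35: break
print(s["t"])
cv2.imwrite("pics/top1.png",cv2.resize(eyes.read_camera("top")[140:320,200:440,::-1],None,fx=3,fy=3))
E
```

```text
0.24 [-0.6 -0.3  0.7] [-0.2 -0.3  0.2]
0.5 [ 0.2 -0.8  0.5] [ 0.1  0.1 -0.1]
0.75 [ 1.3 -1.1  0.5] [0.2 0.3 0. ]
1 [ 2.3  1.6 -0.9] [0.7 0.6 0.1]
1.25 [ 5.8  0.2 -2.6] [1.9 0.3 0.4]
1.5 [ 8.1 -0.4 -4.5] [ 3.  -0.4  0.7]
1.75 [ 9.3 -5.  -5.4] [ 3.2 -2.   0.8]
2 [ 6.5 -8.4 -3.9] [ 2.1 -3.2  0.7]
2.2 [ 1.6 -8.3 -1. ] [ 0.7 -2.8  0.6]
2.35 [-1.2 -6.4  2.5] [-0.6 -1.8  0.4]
2.45 [-1.  -3.2  0.7] [-0.6 -0.3 -0.2]
2.52 [ 0.6  0.  -0.1] [ 0.2  0.6 -0.1]
2.58 [ 0.5 -0.7 -0. ] [0.3 0.3 0.1]
2.64 [ 0.4 -0.4  0.5] [0.2 0.  0. ]
2.69 [ 0.5 -1.5 -0.2] [ 0.1 -0.1  0. ]
2.73 [ 0.4 -0.9 -0.4] [ 0.1 -0.1  0. ]
16.2
```

View pics/top1.png

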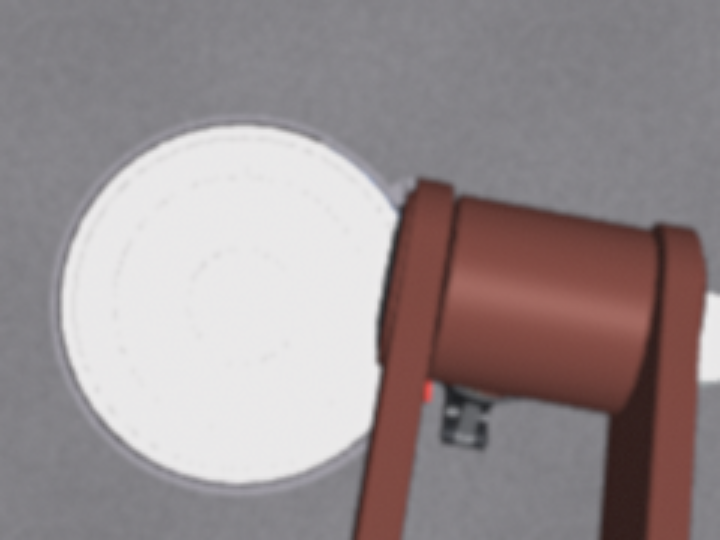

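The arm hides the lever here, with only a red end visible at about (427,392). The push force dropped to zero after about 2.5, which fits a snap. I'll press once gently against the stop, retreat and look.

```bash
python3 - <<'E'
from h import *
for g in (-.001,-.003,-.005):
    p,o=pose(2.75,gap=g); arm.move_l(p,.04,o); s=arm.read_state(); f=s["contact_force"]; print(g,f.round(1),((s["tool_pos"]-p)*1000).round(1))
    if np.linalg.norm(f[:2])>10: break
p,o=pose(2.75,gap=.035); arm.move_l(p,.08); p[2]=.27; arm.move_l(p,.15)
arm.move_ptp(np.array([.30,-.40,.30]),o)
print(arm.read_state()["t"])
im=eyes.read_camera("top"); np.save("top2.npy",im)
cv2.imwrite("pics/top2.png",cv2.resize(im[140:320,200:500,::-1],None,fx=2.6,fy=2.6,interpolation=2))
cv2.imwrite("pics/scene2.png",eyes.read_camera("scene")[:,:,::-1])
w=(im.min(2)>185).astype(np.uint8); n,l,s,c=cv2.connectedComponentsWithStats(w)
for i in range(1,n):
    if s[i,4]>500: print(s[i],c[i].round(1))
i=l[240,300]; cnt=max(cv2.findContours((l==i).astype(np.uint8),0,1)[0],key=len)[:,0].astype(float)
P=np.array([ray("top",p,.183)[:2] for p in cnt]); x=np.linalg.lstsq(np.c_[2*P,np.ones(len(P))],(P**2).sum(1),rcond=None)[0]; print("lid",x[:2])
m=redmask(im); m[:,:260]=0; m[310:]=0; m[:,360:]=0
ys,xs=np.nonzero(m); R=np.array([ray("top",p,.183)[:2] for p in zip(xs,ys)]); d=np.linalg.norm(R-x[:2],axis=1)
far=R[np.linalg.norm(R-Pv,axis=1).argmax()]; ch=np.arctan2(*(far-Pv)[::-1]); print("radii",d.min(),d.max(),"tip",far,"q",q_of(ch)%(2*np.pi),np.linalg.norm(far-Pv))
E
```

```text
-0.001 [-0.1 -0.5  0.6] [ 0.  -0.1 -0. ]
-0.003 [-0.4 -2.6  0.7] [-0.  -0.6  0. ]
-0.005 [-1.  -7.9  1.1] [-0.3 -2.2  0.1]
19.8417
[ 488   79   37   56 1326] [505. 107.]
[   0   93   70   63 3323] [ 33.  122.4]
[481 163  31  40 825] [495.2 182.2]
[  221   182   119   119 11065] [279.8 241. ]
[103 238  57  58 902] [131.2 266.9]
[421 238  29  29 647] [435.2 251.9]
[458 285  29  30 662] [472.  299.3]
lid [0.55221467 0.11181622]
radii 0.11888103761004438 0.12814567640413133 tip [ 0.49270376 -0.00145821] q 2.72335043765405 0.09960855389922757
```

View pics/top2.png

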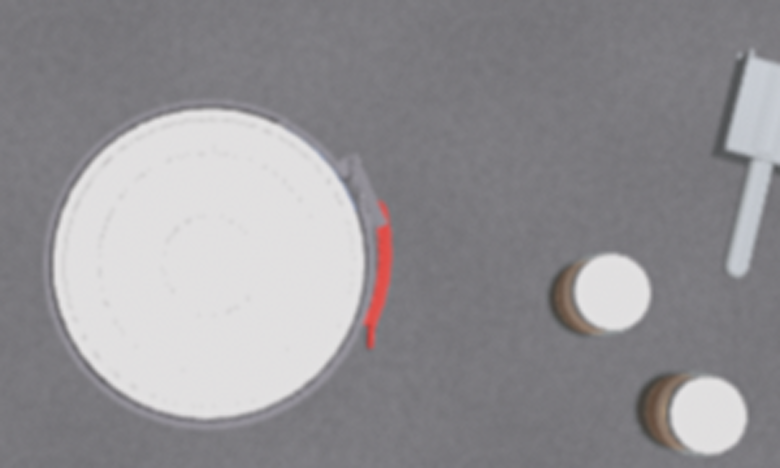

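View pics/scene2.png

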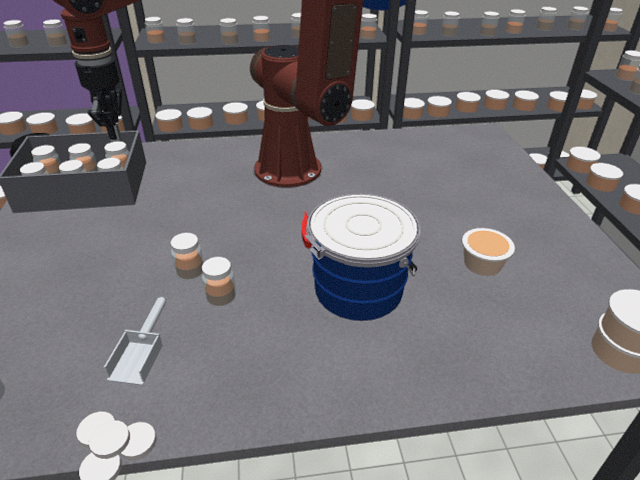

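The top view shows the red lever lying along the ring, with its tip at crop (371,345). In the scene view the lid is flush and everything else stands where it was.

```bash
python3 -c "
from h import *
print(arm.read_state()['contact_force'].round(1)); arm.sign_off()"
```

```text
[-0.1  0.1 -0.2]
the job is handed in; nothing more can be done
```

The pail is closed, lid first and then the lever, by pushing with the closed fingertips only. I handed the job in at about 20 s of robot time.

- **Lid:** it slid down under about 6 N and stopped firm at 31 N. The fingertips were then 182 mm above the bench, which is the fully home height.
- **Lever:** resistance rose to about 11 N and vanished just past 2.5 rad, which fits the snap. A gentle extra push met a firm stop at about 8 N. After the arm retreated, the camera put the lever at about 2.72 rad (shut is 2.75, so within measuring error), lying against the ring 119–128 mm from the pail's axis.
- **Surroundings:** the pail's measured position changed by less than 1 mm. The jars and tub show the same pixel positions as before. The scoop looks undisturbed, though its numbers can't be compared directly because it showed up as a different patch in the two pictures.
- **At hand-in:** the arm was clear of everything, with about zero contact force. No check failed.

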